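# Unlock the pottery mirror and hold the jar's seal in the camera's view

### The job

Hold the wooden mallet by its handle and knock the mirror rig's lock peg fully down with it, then set the mallet back down on the table and let go of it. Then take the upright steel post of the mirror's lever with the fingers and swing the mirror until the white seal on the jar shows, by reflection, in the middle of the rig camera's view, and finish while still holding the mirror steady at that angle (its spring swings it back if let go). Do not touch the peg with the gripper or the mirror with the mallet, and leave the jar and the other things on the table where they are.

Things in the scene. Friction and masses are not known exactly. Their poses are not given: they have to be found in the camera images.
- rig: the inspection rig, fixed to the table: a pale wooden housing 40 mm high (170 x 260 mm; it reaches from 110 mm behind to 60 mm ahead of the mirror's upright axis along the rig's own x, and from 100 mm on its -y side to 160 mm on its +y side), and a 20 mm high outrigger carrying a black camera. Origin: on the mirror's upright axis, at table height. z is up; its x points roughly away from the robot
- mirror (a joint): turn of the upright mirror about its vertical axis, rad: 0 at rest, growing counter-clockwise seen from above, to 0.95. The mirror's outward normal lies at (joint value - 0.593) rad from the rig's x axis, counter-clockwise positive. While the peg is up a lock inside the housing stops it at about 0.02; with the peg down it swings freely against a return spring (0.15 Nm at 0 rising to 0.4 Nm at 0.95), which always brings it back to 0
- mirror_face (a point): centre of the glass, 90 mm above the table, on the mirror's vertical axis (does not move as the mirror turns); its x axis is the outward normal of the glass. Mirror in a dark wood frame 104 mm wide, 84 mm high (48 to 132 mm above the table); only the front of the glass reflects
- post (a point): point to grasp on the upright round steel post at the end of the mirror's lever, behind the mirror: 14 mm thick, its top 130 mm and this point 105 mm above the table, 120 mm from the mirror's axis; it turns with the mirror. At joint 0 the post lies at 3.700 rad from the rig's x axis (counter-clockwise), seen from the mirror's axis. A 12 mm bar, its centre 56 mm above the table, joins it to the mirror's foot
- lens (a point): centre of the front of the camera's lens, 90 mm above the table, on the end of the rig's outrigger, 210 mm from the mirror's axis; the camera is aimed at the centre of the mirror
- sightline (a point): an unseen frame at the centre of the glass: its x axis points where the middle of the camera's view goes after the mirror (level; it turns twice as far as the mirror). The seal is in the middle of the view when it lies on this x axis, seen from above
- peg (a joint): how far the lock peg is driven down, m: 0 up, 0.024 fully down (the lock lets go at about 0.016). It needs about 5 N at first and 7 N at the end, and stays where it is driven
- peg_top (a point): centre of the top of the wooden lock peg, on the rig's housing: round head 24 mm across; up, its top stands 70 mm above the table; fully down 46 mm
- mallet_head (a point): centre of the mallet's dark wooden head, an upright cylinder 52 mm across and 70 mm high; the mallet stands on the flat lower face of its head, so this is 35 mm above the table. Its x axis points along the handle, away from the head; z up. Mallet about 0.28 kg
- mallet_grip (a point): point to grasp on the mallet's pale round handle, 75 mm from the centre of the head, at the same height: 35 mm above the table, handle 20 mm thick, level, ending 165 mm from the head's centre
- jar: brown clay jar with a knobbed lid, 116 mm across at the foot, 170 mm high, about 0.9 kg, loose; origin: centre of its underside. Not to be moved
- seal (a point): centre of the face of the white round porcelain seal, 44 mm across, standing out about 15 mm from the jar's wall roughly towards the mirror, 89 mm above the table, 63 mm out from the jar axis along the -x of body jar
- spray: white spray bottle with a yellow head, 260 mm high, 84 mm across; bystander, loose; origin: centre of its underside
- tub: grey open tub, 80 mm across, 60 mm high; bystander, loose; origin: centre of its underside
- brick: small brick, 70 x 50 x 30 mm; bystander, loose; origin: centre of its underside
- rib: wooden potter's rib lying flat, 100 x 55 x 8 mm; bystander, loose; origin: centre of its underside
- brush: brush lying flat; bystander, loose; origin: centre of its underside
- toolcup: blue cup with wooden tools, 84 mm across, 160 mm high over the tools; bystander, loose; origin: centre of its underside
- footring: clay ring lying flat, 90 mm across, 20 mm high; bystander, loose; origin: centre of its underside
Mind the look-alikes: they are no part of the job. There is more than one size of the part that bears mallet_head; the job needs the smaller.

How it is judged (in metres and radians):
On the way, in this order (a step that is already met when the one before it is completed fails the run):
1. the lock peg is driven fully down while the mallet is held (value of joint peg above 0.02 m and contact force between the fingers and mallet above 1 N), for 0.1 s.
2. the mallet is set down on the table and released (contact force between the fingers and mallet below 0.1 N and height (world z) of mallet_head below 0.05 m and linear speed of mallet below 0.05 m/s), for 0.2 s.
At the end, for the whole second after the job is handed in: Peg at least 20 of 24 mm down; mallet at rest on the table (head centre below 50 mm), touching neither robot nor mirror; fingers hold the mirror lever (over 0.5 N), mirror still (under 0.1 rad/s), the camera's reflected line of sight passing within 20 mm of the seal centre, seen from above (all of step 2 and value of joint peg above 0.02 m and y of seal in the frame of sightline between -0.02 and 0.02 m and x of seal in the frame of sightline above 0.05 m and velocity of joint mirror between -0.1 and 0.1 rad/s and contact force between the fingers and mirror above 0.5 N and contact force between mallet and mirror below 0.1 N and contact force between the arm and mallet below 0.1 N); the arm keeps its last pose, push and grip.
It fails at once if the gripper or arm touches the peg (only the mallet may) (contact force between any of the fingers, the arm and peg above 0.5 N).
It fails at once if the mallet hits the mirror or its lever (contact force between mallet and mirror above 2 N).
It fails at once if the jar is moved more than 15 mm (distance of jar from where it was at the start of the episode above 0.015 m).
It fails at once if a bystander is moved more than 30 mm (distance of any of spray, tub, brick, rib, brush, toolcup, footring from where it was at the start of the episode above 0.03 m).
It also fails if it takes over 48 s, if anything falls off the work surface, if the arm or the gripper's body presses on something with over 40 N, if the wrist force passes 120 N, or if a joint passes its speed limit or range.

### The arm

A 7-joint arm with a two-finger parallel gripper is mounted at the origin on the work surface. World frame = base frame: x ahead of the robot, y to its left, z up, the work surface at z = 0. Lengths are in mm, angles in rad, forces in N, time in s.
With the tool pointing down it reaches from about 400 to 875 mm from the base axis. Payload 4.4 kg.
Tool frame: the origin (TCP) lies at the very end of the fingers, on their centre line; the grasp point (between the pads) lies 19 mm behind it; z points along the fingers, x is the direction in which the jaws open and shut, and the axes are right-handed (so a half turn about z gives the same grasp; the last joint's range is limited). The gripper opens to 85 mm and grips with 20 to 120 N. Pads are 22 mm wide; open, the fingers measure 114 mm over their backs; the gripper's body (76 mm by 85 mm) begins 54 mm behind the grasp point. The pads swing forward as they close: fully open they stand 13 mm farther back than shut.
Start: joints at [-0.066, 0.628, 0.038, 1.517, -0.027, 0.996, -0.02], TCP at [650.014, 0.027, 231.313] pointing down, gripper open.
Joint ranges: [-3.06, 3.06], [-0.37, 2.12], [-1.25, 1.32], [0.18, 2.47], [-1.1, 4.24], [0.23, 1.98], [-2.94, 2.94]. Speed limits (rad/s): [2.57, 2.57, 3.14, 3.14, 3.14, 3.14, 3.14].

### API

Orientations are given as [roll, pitch, yaw] about the fixed x, y, z axes, in that order (R = Rz(yaw) Ry(pitch) Rx(roll)).
In Python, from cell import telemetry, get_image, get_calibration, ctrl gives the robot as it stands. The module is installed in compiled form; this text tells all that it offers.
- The arm moves only by the tool arm_command, never from a script. Its arguments are lists of equal length, an entry for each row: "rot": the turn, a rotation vector about the world's x, y, z in degrees, a list of three; "slide": the shift along the world's x, y, z in mm, a list of three; "gripper": the finger opening in mm, from 0 to 85.4. A call has 1 to 5 rows; each row shifts and turns the pose as measured when the row begins; what a row does not reach is not made up. A row lasts 1/12 s, in which the tool goes at most 41.7 mm and 7.16 degrees, less where a joint would pass 70% of its speed; a pose out of reach is approached as far as the arm can. A call with a gripper value outside its range is refused whole. The fingers move at their own pace and stop on an object; the grip force is fixed at half the most. Time passes only in rows, so rows that do not move let the fingers close. It gives the time, the measured TCP pose, the force and the opening at its end, in the units of the state.
- telemetry.read_state(): the state, without advancing time (a new reading comes with each control period).
- get_image(name): name is "scene" or "side" or "wrist"; returns (picture, depth): 480x640x3 uint8, red, green, blue; 480x640 float32, mm along the optical axis (not along the pixel's ray), 0 where there is no reading.
- get_calibration(name): a dict with "fx", "fy", "cx", "cy" (pixels), "xyz" and "attitude" of the camera in the world. Camera axes: x right, y up, looking along -z (the intrinsics and any distortion apply to the point x, -y, -z); pixel columns grow to the right and rows downward; lengths in mm; the calibration is good to about 2 mm. A picture is of the moment at which its call begins: read the wrist's pose just before it. get_calibration takes no time and is no camera call; for the wrist camera it gives the pose at the moment of the call.
- ctrl.finish_job(): hands the job in, once; it reports no verdict.
The state is a dict: "clock": time; "qpos": joint angles; "qd": joint speeds; "tau": joint torques, N m; "eef_pos": TCP position; "tool_rot": TCP orientation; "force": force on the tool from outside, world axes, zero at the start; "torque": the same for the moment, N m; "width": finger opening in mm.
Only numpy, scipy, OpenCV 4.12 (cv2) and the standard library are available. Lean on these libraries where they do the work, as an engineer would, in place of code of your own. Each camera call takes 0.05 s, during which the arm holds its last target.

## Working session

There is one attempt and no reset: what is moved stays moved. The work goes in short steps, Python scripts to look and compute and a tool call to move; the robot and the scene stay as the last step left them, time stands still between calls to the robot, and variables do not carry over. Pictures are saved under pics/ and viewed, and the job is handed in when it is done.

Besides the shell and the picture viewer there is one more tool, called after ">>>" by a JSON object that holds its "fn" and its "kwargs". arm_command: Moves the arm, as the interface text tells. Its arguments: {"type":"object","properties":{"rot":{"type":"array"},"slide":{"type":"array"},"gripper":{"type":"array"}},"required":["rot","slide","gripper"]}

```bash
mkdir -p pics; ls; cat > h.py <<'E'
from cell import telemetry, get_image, get_calibration, ctrl
import numpy as np, cv2
from scipy.spatial.transform import Rotation as R
def snap(name,fn):
    c=get_calibration(name); im,d=get_image(name)
    cv2.imwrite(f'pics/{fn}.png',im[:,:,::-1]); np.savez(f'pics/{fn}.npz',im=im,d=d,c=np.array([c],dtype=object))
    return im,d,c
def load(fn):
    z=np.load(f'pics/{fn}.npz',allow_pickle=True); return z['im'],z['d'],z['c'][0]
def cloud(d,c):
    v,u=np.mgrid[0:480,0:640]
    p=np.stack([(u-c['cx'])/c['fx']*d,-(v-c['cy'])/c['fy']*d,-d],-1)
    Rm=R.from_euler('xyz',c['attitude']).as_matrix()
    return p@Rm.T+np.array(c['xyz'])
E
python3 - <<'E'
from h import *
s=telemetry.read_state();print(s)
for n in ['scene','side','wrist']:
    im,d,c=snap(n,n+'0');print(n,c)
E
```

```text
pics
{'clock': 0.0, 'qpos': array([-0.0657888 ,  0.6293219 ,  0.03843207,  1.51834635, -0.02697953,
        0.99628844, -0.01997419]), 'qd': array([ 0.00082269, -0.00066824,  0.00055072,  0.00070573,  0.00101879,
        0.00026938, -0.00087017]), 'tau': array([-1.11932164e-03, -5.63405585e+01,  1.22606792e+00, -1.93450052e+01,
        1.09587883e-02,  1.05136272e-02, -8.84369996e-06]), 'eef_pos': array([6.49392699e+02, 2.22376269e-02, 2.30411527e+02]), 'tool_rot': array([3.14155873e+00, 1.84598856e-03, 3.42068268e-05]), 'force': array([ 1.06701393,  0.27011573, -0.30728929]), 'torque': array([-0.00992944, -0.0286186 ,  0.03951973]), 'width': 85.45928226578032}
scene {'fx': 533.5393537413096, 'fy': 533.5393537413096, 'cx': 314.7052421408626, 'cy': 243.8116827733863, 'xyz': array([1448.40185027,  158.32813815, 1251.56668611]), 'attitude': array([ 0.65552339, -0.01235711,  1.75479046])}
side {'fx': 622.4955886501629, 'fy': 622.4955886501629, 'cx': 320.35735087579883, 'cy': 242.526675175576, 'xyz': array([ 501.29872443, 1163.27745048,  873.53380596]), 'attitude': array([ 0.978778  ,  0.00600579, -3.09194037])}
wrist {'fx': 332.04249316015586, 'fy': 332.04249316015586, 'cx': 316.80953372962676, 'cy': 243.065261453297, 'xyz': array([648.91546798,  77.02058311, 372.80705084]), 'attitude': array([-0.30485909,  0.00191644, -0.0004837 ])}
```

View pics/scene0.png

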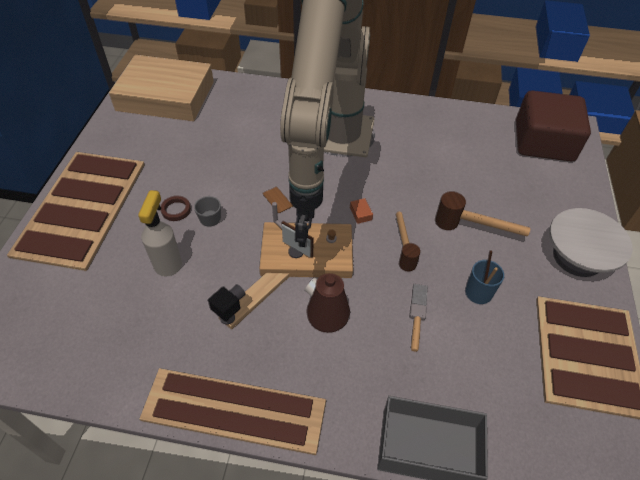

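View pics/side0.png

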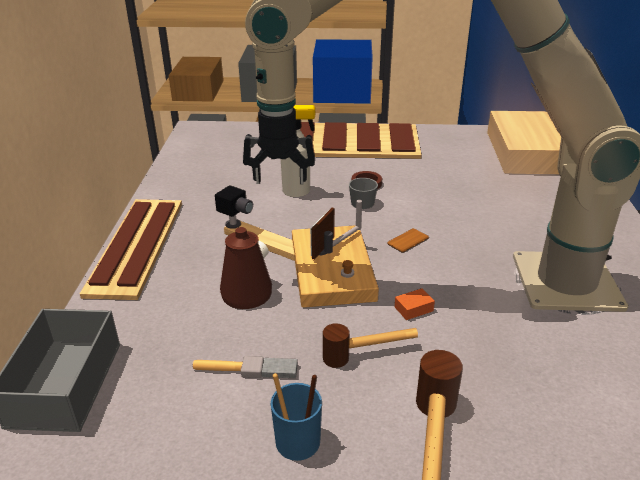

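View pics/wrist0.png

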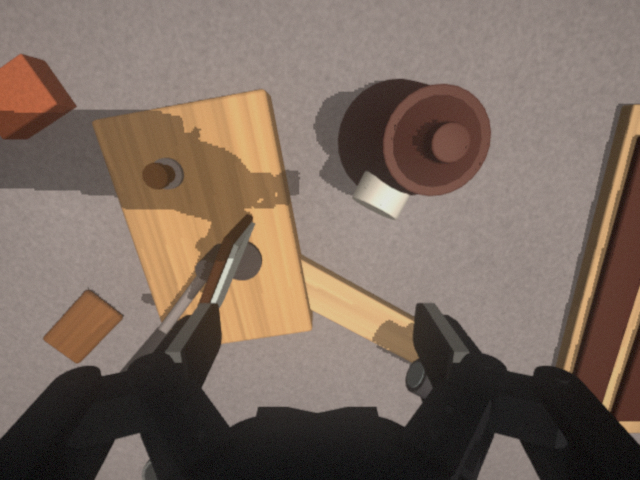

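```bash
python3 - <<'E'
from h import *
for n in ['scene0','side0','wrist0']:
    im,d,c=load(n);P=cloud(d,c);np.set_printoptions(suppress=True,precision=1)
    z=P[...,2]
    print(n,'table z',np.median(z[(d>0)&(abs(z)<15)]))
    px={'scene0':{'mal':(411,250),'hand':(403,228),'handend':(399,216),'peg':(332,234),'jarknob':(331,278),'post':(275,207),'lens':(232,300),'brick':(362,208),'cup':(484,270)},
     'side0':{'mal':(336,330),'hand':(385,341),'handend':(416,335),'peg':(348,267),'jarknob':(241,233),'post':(360,204),'seal':(264,248),'brick':(415,300)},
     'wrist0':{'peg':(155,175),'knob':(450,142),'seal':(362,190)}}[n]
    for k,(u,v) in px.items(): print(k,P[v,u])
    # housing
    m=((z>35)&(z<45)&(P[...,0]>400)&(P[...,0]<850)&(abs(P[...,1])<250)).astype(np.uint8)
    hsv=cv2.cvtColor(im,cv2.COLOR_RGB2HSV)
    nc,l,st,ce=cv2.connectedComponentsWithStats(m)
    for i in np.argsort(-st[1:,4])[:3]+1:
        q=P[l==i]; print('comp',st[i],cv2.minAreaRect(q[:,:2].astype(np.float32)),q[:,2].mean())
E
```

```text
scene0 table z -0.007162607643749652
mal [521.1 273.   68.5]
hand [425.8 246.3  44.3]
handend [383.6 230.5  46.4]
peg [505.   47.7  65.6]
jarknob [723.2  77.4 168.8]
post [ 482.8 -121.2  119.7]
lens [ 797.3 -157.7  112.3]
brick [357.5 117.6  28.4]
cup [544.7 474.9  60.2]
comp [ 259  222   94   50 3142] ((540.0223999023438, -19.717300415039062), (176.146728515625, 260.83453369140625), 10.070737838745117) 39.730653664919444
comp [308 306  41  21 118] ((754.9491577148438, 82.07087707519531), (55.388763427734375, 105.96089935302734), 14.690702438354492) 40.033424983733795
comp [398 222   7  22  68] ((439.4049072265625, 243.4611053466797), (74.6003189086914, 17.359375), 7.609114646911621) 40.97677543319381
side0 table z -0.15568171623021954
mal [520.7 265.9  67.8]
hand [425.  257.4  35.3]
handend [363.3 237.4  35.2]
peg [500.3  56.8  65.2]
jarknob [724.2  88.  168.7]
post [ 475.2 -117.9  123.6]
seal [686.2  38.9  98.4]
brick [356.5 124.7  32.3]
comp [ 292  229   87   67 3693] ((537.933837890625, -16.881011962890625), (170.3876495361328, 266.4909362792969), 9.34493350982666) 39.54482934349
[... 153 characters left out ...]
 [333 225  23  16 145] ((522.2205200195312, -132.10968017578125), (87.43063354492188, 35.843624114990234), 52.17121124267578) 40.01546311240857
wrist0 table z -0.052691426543674424
peg [502.7  45.8  69.7]
knob [725.9  75.1 171.1]
seal [685.8  36.4  97.3]
comp [   92    89   220   255 32071] ((538.0161743164062, -20.079360961914062), (169.6608428955078, 259.4914855957031), 9.523724555969238) 39.83187256169568
comp [342  81  52 103 326] ((688.8096923828125, 85.03401184082031), (96.43878173828125, 30.39324188232422), 73.38703155517578) 40.196853024327595
comp [178 283  28  37 206] ((511.5338439941406, -98.3788070678711), (56.61153793334961, 8.1809663772583), 51.69486999511719) 39.95894939705982
```

```bash
python3 - <<'E'
from h import *
np.set_printoptions(suppress=True,precision=1)
def box(P,z0,z1,x0,x1,y0,y1):
    return (P[...,2]>z0)&(P[...,2]<z1)&(P[...,0]>x0)&(P[...,0]<x1)&(P[...,1]>y0)&(P[...,1]<y1)
for n in ['scene0','side0']:
    im,d,c=load(n);P=cloud(d,c)
    q=P[box(P,66,75,480,570,220,310)]; print(n,'headtop',len(q),cv2.minEnclosingCircle(q[:,:2].astype(np.float32)))
    q=P[box(P,30,48,330,485,200,300)]; l=cv2.fitLine(q[:,:2].astype(np.float32),cv2.DIST_HUBER,0,.01,.01).ravel(); print('handle',len(q),l,q.min(0),q.max(0))
    q=P[box(P,150,175,690,760,50,110)]; print('knob',len(q),cv2.minEnclosingCircle(q[:,:2].astype(np.float32)))
    q=P[box(P,64,75,480,525,25,70)]; print('peg',len(q),cv2.minEnclosingCircle(q[:,:2].astype(np.float32)))
    q=P[box(P,115,135,450,510,-150,-90)]; print('post',len(q),q.mean(0),cv2.minEnclosingCircle(q[:,:2].astype(np.float32)))
    # lens blob
    q=P[box(P,60,130,700,860,-240,-80)]; print('cam',len(q),q.min(0),q.max(0))
im,d,c=load('wrist0');P=cloud(d,c)
q=P[box(P,64,75,480,525,25,70)]; print('peg',len(q),cv2.minEnclosingCircle(q[:,:2].astype(np.float32)))
q=P[box(P,165,178,690,760,50,110)]; print('knob',len(q),cv2.minEnclosingCircle(q[:,:2].astype(np.float32)))
for n,(x,y,w,h,s) in {'scene0':(190,260,110,80,6),'side0':(190,170,100,140,5)}.items():
    im=load(n)[0][y:y+h,x:x+w,::-1]; cv2.imwrite(f'pics/{n}_c.png',cv2.resize(im,None,fx=s,fy=s,interpolation=cv2.INTER_CUBIC))
E
```

```text
scene0 headtop 206 ((522.893798828125, 273.2699279785156), 28.182802200317383)
handle 209 [  1.    0.3 423.1 242. ] [361.  220.6  31.6] [481.7 264.8  47.8]
knob 186 ((728.6517333984375, 77.3805160522461), 28.354570388793945)
peg 47 ((503.0527648925781, 43.11342239379883), 13.66505241394043)
post 31 [ 480.7 -124.1  125.1] ((479.7135314941406, -123.19908142089844), 9.393566131591797)
cam 852 [ 743.9 -217.7   65. ] [ 836.9 -137.6  121. ]
side0 headtop 402 ((520.3579711914062, 274.2366638183594), 26.76810646057129)
handle 611 [  1.    0.3 422.8 252. ] [361.  224.2  30. ] [483.8 274.   47.9]
knob 221 ((725.8731079101562, 81.90867614746094), 22.707170486450195)
peg 67 ((500.2926330566406, 45.20328903198242), 14.730298042297363)
post 41 [ 478.4 -119.6  124.6] ((477.5238037109375, -120.14978790283203), 8.103462219238281)
cam 845 [ 741.  -217.5   60.8] [ 836.6 -134.1  119. ]
peg 588 ((502.04296875, 44.44427490234375), 12.002304077148438)
knob 1389 ((726.5777587890625, 74.51026916503906), 12.090498924255371)
```

View pics/side0_c.png

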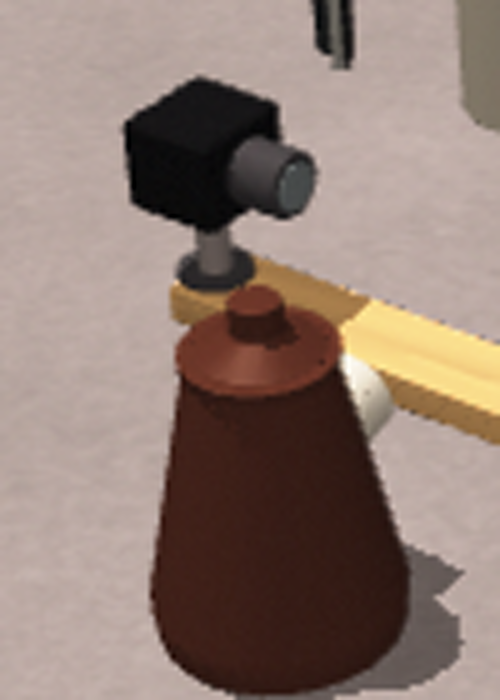

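View pics/scene0_c.png

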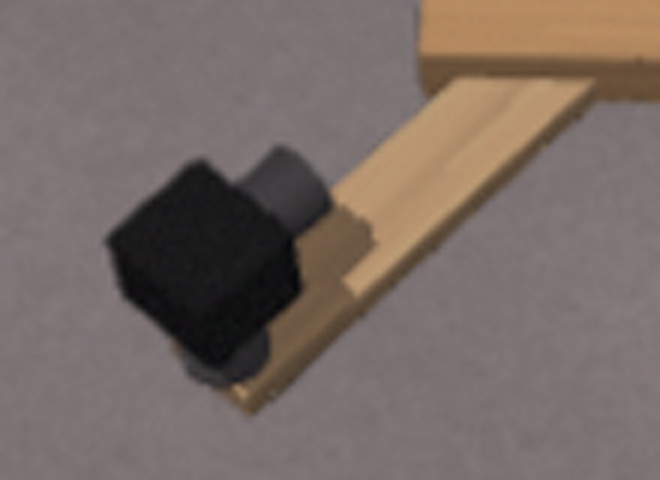

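```bash
cat >> h.py <<'E'
def ray(c,u,v):
    Rm=R.from_euler('xyz',c['attitude']).as_matrix()
    return np.array(c['xyz']),Rm@np.array([(u-c['cx'])/c['fx'],-(v-c['cy'])/c['fy'],-1])
def atz(c,u,v,z):
    o,r=ray(c,u,v); return o+r*(z-o[2])/r[2]
def box(P,z0,z1,x0,x1,y0,y1):
    return (P[...,2]>z0)&(P[...,2]<z1)&(P[...,0]>x0)&(P[...,0]<x1)&(P[...,1]>y0)&(P[...,1]<y1)
AX=np.array([567.6,-45.5]); YAW=np.radians(9.52)
E
python3 - <<'E'
from h import *
np.set_printoptions(suppress=True,precision=2)
im,d,c=load('side0'); L=atz(c,249.2,207.6,90); v=L[:2]-AX; print('lens',L,np.hypot(*v),np.degrees(np.arctan2(v[1],v[0])))
for n in ['scene0','side0','wrist0']:
    im,d,c=load(n);P=cloud(d,c)
    m=box(P,14,24,640,860,-240,-30);q=P[m]
    if len(q)<20: continue
    print(n,len(q),cv2.minAreaRect(q[:,:2].astype(np.float32)),cv2.fitLine(q[:,:2].astype(np.float32),cv2.DIST_HUBER,0,.01,.01).ravel())
    # seal: bright white
    hsv=cv2.cvtColor(im,cv2.COLOR_RGB2HSV)
    s=(hsv[...,2]>120)&(hsv[...,1]<60)&box(P,50,125,640,730,0,90)
    q=P[s]; print('seal',s.sum(),q.mean(0) if len(q) else '',q.min(0),q.max(0))
im,d,c=load('wrist0')
cv2.imwrite('pics/sealc.png',cv2.resize(im[150:240,320:440,::-1],None,fx=6,fy=6))
E
```

```text
lens [ 746.7  -147.11   90.  ] 205.91591526211587 -29.569371995829048
scene0 887 ((721.2997436523438, -138.85299682617188), (64.83428192138672, 214.65069580078125), 61.59706115722656) [   0.9    -0.43  726.57 -130.35]
seal 109 [711.64  25.46 101.57] [682.12  10.46  84.92] [727.57  36.4  116.47]
side0 712 ((722.4296875, -135.2713623046875), (59.128753662109375, 216.8058319091797), 59.35150909423828) [   0.82   -0.57  707.66 -125.72]
seal 99 [687.92  39.7   94.83] [676.64  25.59  50.45] [700.12  70.05 123.45]
wrist0 4703 ((703.1154174804688, -128.82884216308594), (56.44529342651367, 178.14707946777344), 59.715423583984375) [   0.79   -0.61  702.24 -123.53]
seal 1396 [700.47  31.8  102.38] [678.52   8.79  70.1 ] [729.99  49.82 111.33]
```

View pics/sealc.png

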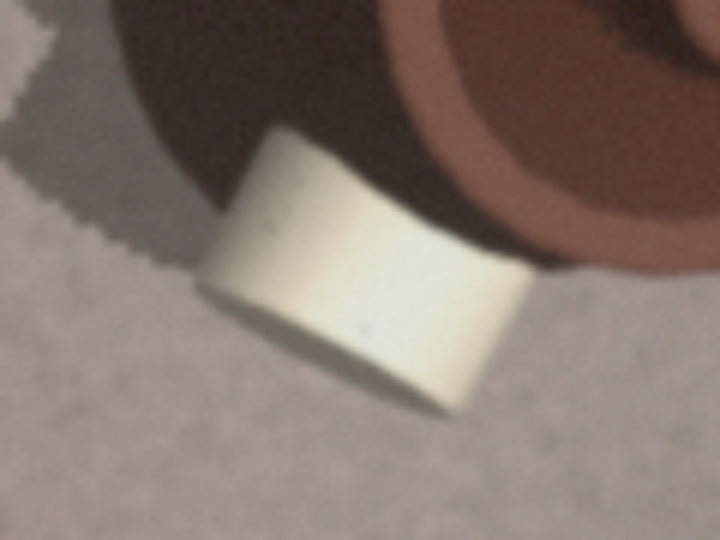

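```bash
python3 - <<'E'
from h import *
np.set_printoptions(suppress=True,precision=1)
im,d,c=load('wrist0')
a=atz(c,353.3,197.5,89);b=atz(c,395.8,218.7,89);S=(a+b)/2;print(a,b,S,np.hypot(*(a-b)[:2]))
J=np.array([726.6,75.8]);t=b-a;t=t/np.linalg.norm(t);print('from jar',J-63*np.array([-t[1],t[0]]),J-63*np.array([t[1],-t[0]])*-1*-1)
for la in (-29.6,-30.2):
  v=S[:2]-AX; sa=np.degrees(np.arctan2(v[1],v[0]));n=(sa+la)/2
  th=np.radians(n)-YAW+0.593; pa=YAW+3.7+th
  print(sa,np.hypot(*v),'joint',th,'post',AX+120*np.array([np.cos(pa),np.sin(pa)]),'post0',AX+120*np.array([np.cos(YAW+3.7),np.sin(YAW+3.7)]), np.degrees(pa))
E
```

```text
[679.7  28.7  89. ] [717.5  10.1  89. ] [698.6  19.4  89. ] 42.156567126253435
from jar [698.7  19.3] [754.5 132.3]
26.361518181269386 146.18945528285838 joint 0.3985835699587281 post [ 515.7 -153.7] post0 [ 477.7 -125. ] 244.3515405402971
26.361518181269386 146.18945528285838 joint 0.3933475822027451 post [ 515.1 -153.4] post0 [ 477.7 -125. ] 244.05154054029714
```

>>> {"fn": "arm_command", "kwargs": {"rot": [[0,0,-7],[0,0,-7],[0,0,-7],[0,0,-7],[0,0,-7]], "slide": [[-19,26,0],[-19,26,0],[-19,26,0],[-19,26,0],[-19,26,0]], "gripper": [85,85,85,85,85]}}

```text
clock: 0.57
eef_pos: [554.1, 122.3, 228.2]
tool_rot: [3.136, -0.001, -0.629]
force: [-0.4, 0.6, -0.2]
width: 85.0
```

>>> {"fn": "arm_command", "kwargs": {"rot": [[0,0,-7],[0,0,-7],[0,0,-7],[0,0,-7],[0,0,-7]], "slide": [[-19,26,0],[-19,26,0],[-19,26,0],[-19,26,0],[-19,26,0]], "gripper": [85,85,85,85,85]}}

```text
clock: 0.98
eef_pos: [452.7, 257.4, 227.3]
tool_rot: [3.134, 0.0, -1.253]
force: [0.8, 0.2, 0.4]
width: 85.1
```

```bash
python3 - <<'E'
from h import *
s=telemetry.read_state();print(s['eef_pos'],s['tool_rot'],s['qpos'])
im,d,c=snap('wrist','wrist1');P=cloud(d,c);np.set_printoptions(suppress=True,precision=2)
q=P[box(P,66,75,480,570,220,320)]; print('headtop',len(q),cv2.minEnclosingCircle(q[:,:2].astype(np.float32)))
q=P[box(P,35,48,340,480,200,300)]; print('handle',len(q),cv2.fitLine(q[:,:2].astype(np.float32),cv2.DIST_HUBER,0,.01,.01).ravel(),q.min(0),q.max(0))
E
```

```text
[452.69180147 257.43844138 227.32964539] [ 3.13386355e+00  2.01450855e-04 -1.25328589e+00] [-0.83667757  0.47767417  0.38964954  1.88097308 -0.23959549  0.83617035
 -1.5766106 ]
headtop 2843 ((520.6583251953125, 272.4012756347656), 25.846864700317383)
handle 2085 [  0.96   0.27 424.38 245.91] [360.18 220.16  35.04] [479.93 270.73  46.68]
```

View pics/wrist1.png

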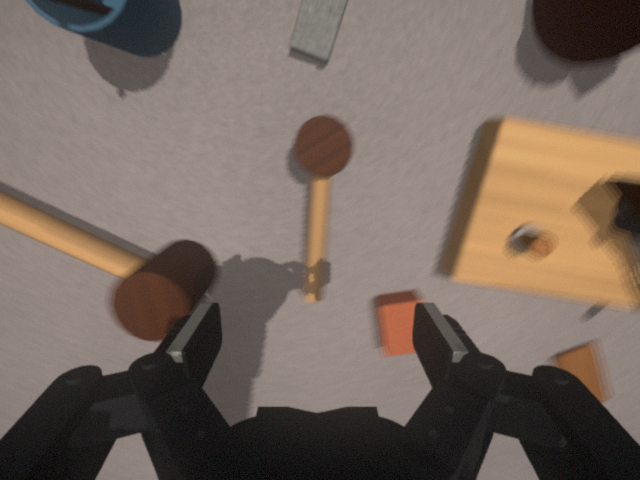

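>>> {"fn": "arm_command", "kwargs": {"rot": [[0,0,-2.5],[0,0,0],[0,0,0],[0,0,0],[0,0,0]], "slide": [[6,-2,-30],[0,0,-30],[0,0,-30],[0,0,-30],[0,0,0]], "gripper": [50,50,50,50,50]}}

```text
clock: 1.45
eef_pos: [450.0, 272.0, 104.3]
tool_rot: [3.136, 0.011, -1.278]
force: [-1.3, -1.2, 0.7]
width: 50.4
```

```bash
python3 - <<'E'
from h import *
im,d,c=load('wrist1');P=cloud(d,c)
q=P[box(P,50,110,300,460,290,420)]; print('big',q.min(0),q.max(0))
s=telemetry.read_state();print(s['eef_pos'],s['tool_rot'],s['width'])
E
```

```text
big [300.00950846 341.25795688  50.00767685] [372.7402844  419.99158321 100.77488156]
[450.01436844 272.01594044 104.31328907] [ 3.13573057  0.01058554 -1.2778924 ] 50.4056885032013
```

>>> {"fn": "arm_command", "kwargs": {"rot": [[0,0,-1.5],[0,0,0]], "slide": [[9,-17,0],[0,0,0]], "gripper": [50,50]}}

```text
clock: 1.62
eef_pos: [458.3, 254.4, 103.6]
tool_rot: [3.132, 0.01, -1.302]
force: [0.3, -0.7, 0.2]
width: 50.0
```

>>> {"fn": "arm_command", "kwargs": {"rot": [[0,0,0]], "slide": [[0,0,0]], "gripper": [50]}}

```text
clock: 1.7
eef_pos: [458.6, 254.5, 104.3]
tool_rot: [3.132, 0.01, -1.303]
force: [-0.7, -0.1, 1.0]
width: 50.1
```

>>> {"fn": "arm_command", "kwargs": {"rot": [[0.5,-0.5,0],[0,0,0],[0,0,0],[0,0,0],[0,0,0]], "slide": [[0,0,-30],[0,0,-30],[0,0,-20],[0,0,-6],[0,0,0]], "gripper": [50,50,50,50,50]}}

```text
clock: 2.12
eef_pos: [464.9, 257.9, 23.2]
tool_rot: [-3.125, 0.021, -1.301]
force: [0.0, 0.1, -0.1]
width: 49.9
```

>>> {"fn": "arm_command", "kwargs": {"rot": [[-1.4,0.6,0],[0,0,0],[0,0,0]], "slide": [[-5,-2,-6],[0,0,0],[0,0,0]], "gripper": [50,50,50]}}

```text
clock: 2.37
eef_pos: [462.2, 257.1, 20.8]
tool_rot: [-3.137, 0.001, -1.3]
force: [-0.2, -0.7, 0.3]
width: 49.8
```

>>> {"fn": "arm_command", "kwargs": {"rot": [[0,0,0],[0,0,0],[0,0,0],[0,0,0],[0,0,0]], "slide": [[-2,-1,-6],[0,0,0],[0,0,0],[0,0,0],[0,0,0]], "gripper": [50,0,0,0,0]}}

```text
clock: 2.78
eef_pos: [462.4, 257.3, 18.2]
tool_rot: [-3.13, 0.004, -1.3]
force: [0.3, -0.2, -2.0]
width: 18.3
```

>>> {"fn": "arm_command", "kwargs": {"rot": [[0,0,0],[0,0,0],[0,0,0],[0,0,0],[0,0,0]], "slide": [[0,0,0],[0,0,0],[0,0,0],[0,0,0],[0,0,0]], "gripper": [0,0,0,0,0]}}

```text
clock: 3.2
eef_pos: [462.3, 257.3, 18.0]
tool_rot: [-3.131, 0.004, -1.3]
force: [0.3, -0.1, -0.6]
width: 18.1
```

>>> {"fn": "arm_command", "kwargs": {"rot": [[0,0,0],[0,0,0],[0,0,0],[0,0,0],[0,0,0]], "slide": [[0,0,15],[0,0,30],[0,0,30],[0,0,30],[0,0,0]], "gripper": [0,0,0,0,0]}}

```text
clock: 3.62
eef_pos: [458.1, 254.5, 123.3]
tool_rot: [3.141, 0.001, -1.301]
force: [1.3, 0.7, -2.7]
width: 17.8
```

```bash
python3 - <<'E'
from h import *
s=telemetry.read_state();print(s['eef_pos'],s['tool_rot'],s['width'],s['force'])
im,d,c=snap('side','side2');P=cloud(d,c);np.set_printoptions(suppress=True,precision=2)
cv2.imwrite('pics/side2c.png',cv2.resize(im[200:420,260:500,::-1],None,fx=2.7,fy=2.7))
q=P[box(P,110,200,480,600,215,330)];print(q.max(0))
t=q[q[:,2]>np.percentile(q[:,2],50)]
A=np.c_[t[:,:2],np.ones(len(t))]
E
```

```text
[458.07877011 254.46684952 123.27647047] [ 3.14069262e+00  1.43198966e-03 -1.30146616e+00] 17.8494193371307 [ 1.25146955  0.69765271 -2.7340154 ]
[543.34 300.54 196.59]
```

View pics/side2c.png

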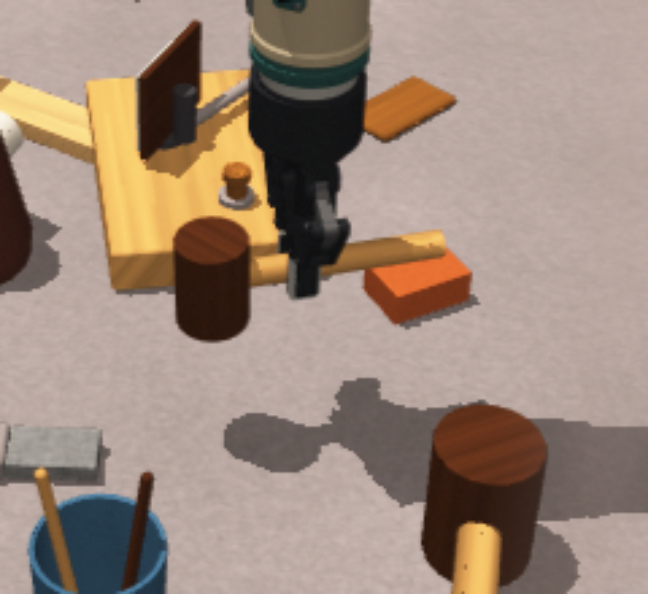

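>>> {"fn": "arm_command", "kwargs": {"rot": [[0,0,0],[0,0,0],[0,0,0],[0,0,0],[0,0,0]], "slide": [[-1,-12,0],[-2,-22,0],[-2,-28,0],[-2,-28,0],[-2,-28,0]], "gripper": [0,0,0,0,0]}}

```text
clock: 4.08
eef_pos: [441.7, 136.5, 115.6]
tool_rot: [3.13, 0.003, -1.286]
force: [0.0, -0.8, -3.6]
width: 18.1
```

>>> {"fn": "arm_command", "kwargs": {"rot": [[0,0,0],[0,0,0],[0,0,0],[0,0,0],[0,0,0]], "slide": [[-2,-28,0],[-2,-28,0],[-1,-18,0],[-1,-10,0],[0,0,0]], "gripper": [0,0,0,0,0]}}

```text
clock: 4.5
eef_pos: [424.7, 35.8, 109.2]
tool_rot: [3.11, -0.0, -1.299]
force: [-0.6, 0.3, -2.5]
width: 18.4
```

>>> {"fn": "arm_command", "kwargs": {"rot": [[0.25,-0.9,0],[0.25,-0.9,0],[0,0,0],[0,0,0]], "slide": [[9,-3,3],[9,-3,3],[0,0,0],[0,0,0]], "gripper": [0,0,0,0]}}

```text
clock: 4.83
eef_pos: [442.1, 29.2, 113.3]
tool_rot: [3.14, 0.001, -1.299]
force: [0.9, -0.1, -3.6]
width: 18.2
```

```bash
python3 - <<'E'
from h import *
s=telemetry.read_state();print(s['eef_pos'],s['tool_rot'],s['width'],s['force'])
im,d,c=snap('side','side3');P=cloud(d,c);np.set_printoptions(suppress=True,precision=2)
cv2.imwrite('pics/side3c.png',cv2.resize(im[170:330,240:440,::-1],None,fx=3,fy=3))
im,d,c=snap('wrist','wrist3');P=cloud(d,c)
q=P[box(P,150,185,440,570,0,100)]; print('headtop',len(q),q.max(0),q.min(0)); q=P[box(P,120,185,440,570,0,100)]; print('head',len(q),q.max(0),q.min(0),cv2.minEnclosingCircle(q[:,:2].astype(np.float32)))
E
```

```text
[442.1474987   29.18871069 113.34389676] [ 3.14014457e+00  6.63412334e-04 -1.29920338e+00] 18.15162737419829 [ 0.89920633 -0.09404907 -3.63817475]
headtop 36175 [527.74  81.76 185.  ] [440.   0. 150.]
head 41262 [527.74  81.76 185.  ] [440.     0.   120.01] ((475.32965087890625, 42.38563537597656), 52.55731201171875)
```

View pics/side3c.png

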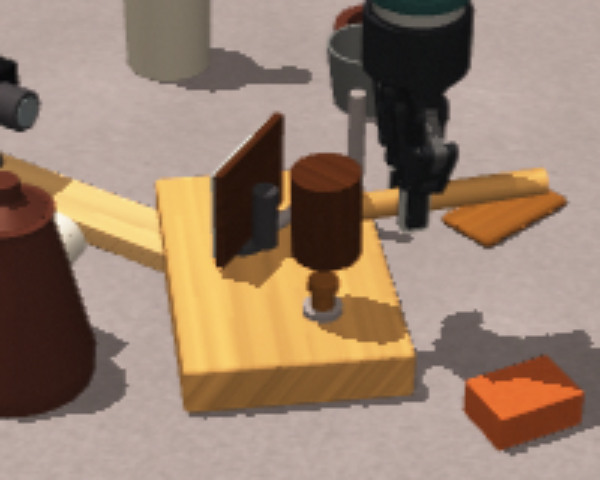

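View pics/wrist3.png

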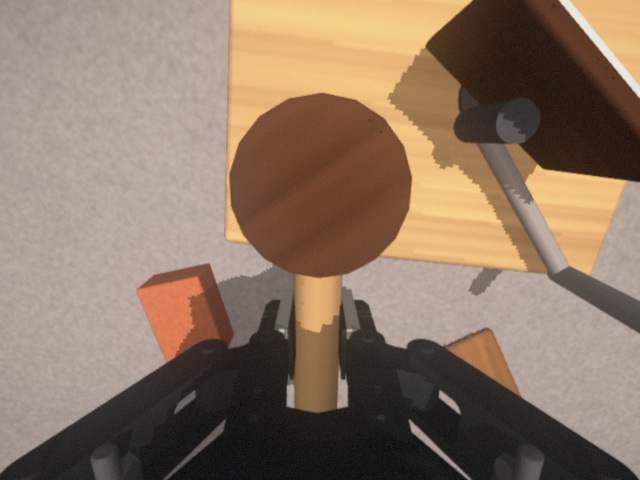

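>>> {"fn": "arm_command", "kwargs": {"rot": [[0,0,0],[0,0,0],[0,0,0],[0,0,0]], "slide": [[1,0,-8],[0,0,-14],[0,0,-14],[0,0,-14]], "gripper": [0,0,0,0]}}

```text
clock: 5.27
eef_pos: [445.5, 31.9, 63.4]
tool_rot: [-3.136, -0.0, -1.294]
force: [-2.2, -2.2, 4.0]
width: 18.2
```

>>> {"fn": "arm_command", "kwargs": {"rot": [[0,0,0],[0,0,0]], "slide": [[0,0,-2],[0,0,0]], "gripper": [0,0]}}

```text
clock: 5.43
eef_pos: [444.3, 31.7, 59.7]
tool_rot: [-3.139, -0.0, -1.295]
force: [-1.9, -1.9, 11.8]
width: 18.0
```

```bash
python3 - <<'E'
from h import *
s=telemetry.read_state();print(s['eef_pos'],s['tool_rot'],s['width'],s['force'])
im,d,c=snap('side','side4');P=cloud(d,c)
cv2.imwrite('pics/side4c.png',cv2.resize(im[170:330,240:440,::-1],None,fx=3,fy=3))
E
```

```text
[444.25757012  31.65227016  59.66112933] [-3.13866394e+00 -7.37043068e-05 -1.29458035e+00] 17.975394226027134 [-1.85532452 -1.93404534 11.75911136]
```

View pics/side4c.png

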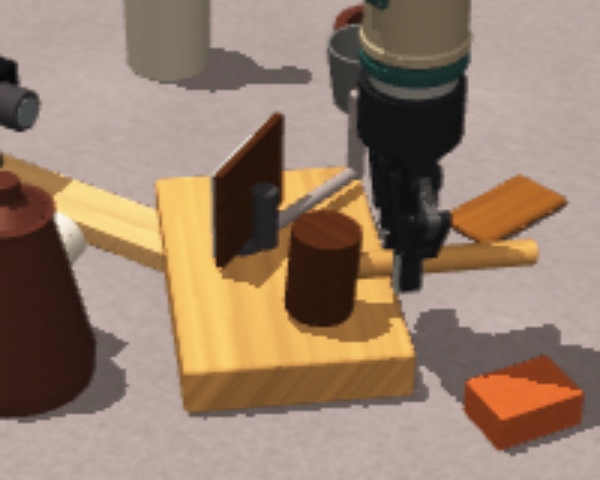

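```bash
python3 - <<'E'
from h import *
im,d,c=load('side4');P=cloud(d,c)
q=P[205-5+40:0:1] if 0 else P[243:251,340:356].reshape(-1,3);print(q.mean(0),q.min(0),q.max(0))
A=np.c_[q[:,:2],np.ones(len(q))];print(np.linalg.lstsq(A,q[:,2],rcond=None)[0])
E
```

```text
[502.41844376  52.0639333  116.50853477] [486.18298937  33.47084858 110.06755155] [518.88356758  70.60714747 120.3000674 ]
[6.11845340e-02 5.65895434e-02 8.28220222e+01]
```

>>> {"fn": "arm_command", "kwargs": {"rot": [[0,0,0],[0,0,0],[0,0,0],[0,0,0]], "slide": [[0,0,-2],[0,0,10],[0,0,25],[0,0,25]], "gripper": [0,0,0,0]}}

```text
clock: 5.82
eef_pos: [440.0, 32.7, 116.0]
tool_rot: [3.134, 0.003, -1.293]
force: [0.6, 0.2, -2.4]
width: 18.0
```

```bash
python3 - <<'E'
from h import *
s=telemetry.read_state();print(s['eef_pos'],s['tool_rot'],s['width'],s['force'])
im,d,c=snap('side','side5');P=cloud(d,c)
cv2.imwrite('pics/side5c.png',cv2.resize(im[170:330,240:440,::-1],None,fx=3,fy=3))
E
```

```text
[439.99748431  32.70460314 115.99248056] [ 3.13375146e+00  2.92838507e-03 -1.29264231e+00] 17.975288605831107 [ 0.56184098  0.15645778 -2.38054479]
```

View pics/side5c.png

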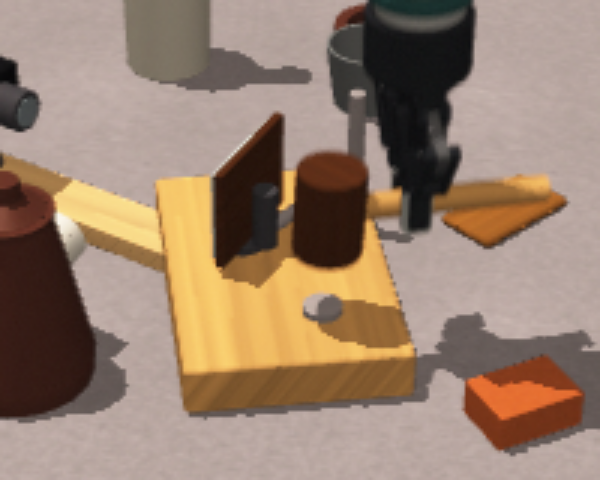

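```bash
python3 - <<'E'
from h import *
np.set_printoptions(suppress=True,precision=1)
im,d,c=load('side5');P=cloud(d,c)
u,v=347,272
print(P[v-4:v+5,u,2],im[v-4:v+5,u]); 
q=P[266:279,338:358].reshape(-1,3);print(np.percentile(q[:,2],[50,80,90,95,99]))
cv2.imwrite('pics/pegc.png',cv2.resize(im[250:295,320:380,::-1],None,fx=10,fy=10))
E
```

```text
[47.  44.6 46.6 44.  43.7 43.5 44.4 48.4 42.6] [[194 175 166]
 [171 155 147]
 [109  96  93]
 [105  94  90]
 [106  95  91]
 [109  97  92]
 [106  96  91]
 [ 99  89  86]
 [ 91  81  78]]
[41.  45.4 46.6 47.6 49. ]
```

View pics/pegc.png

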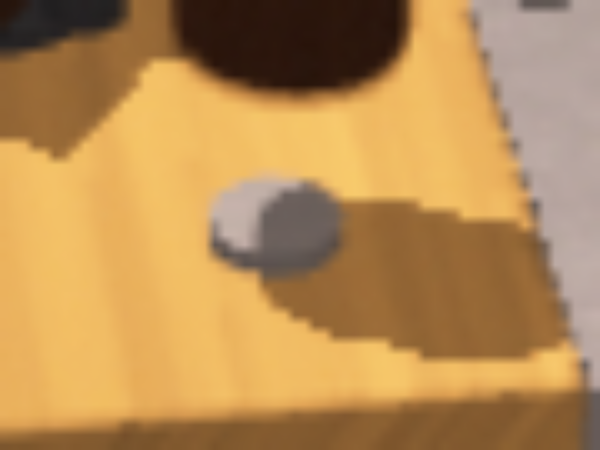

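>>> {"fn": "arm_command", "kwargs": {"rot": [[0,0,0],[0,0,0],[0,0,0],[0,0,0],[0,0,0]], "slide": [[2,12,4],[2,24,2],[3,30,1],[3,30,1],[3,30,0]], "gripper": [0,0,0,0,0]}}

```text
clock: 6.28
eef_pos: [456.4, 157.9, 130.0]
tool_rot: [-3.138, -0.001, -1.304]
force: [0.3, 0.1, -3.8]
width: 18.3
```

>>> {"fn": "arm_command", "kwargs": {"rot": [[0,0,0],[0,0,0],[0,0,0],[0,0,0]], "slide": [[3,28,0],[2,20,0],[2,10,0],[0,0,0]], "gripper": [0,0,0,0]}}

```text
clock: 6.62
eef_pos: [461.6, 229.5, 128.1]
tool_rot: [-3.137, 0.003, -1.288]
force: [-0.1, 0.2, -3.2]
width: 18.6
```

>>> {"fn": "arm_command", "kwargs": {"rot": [[0,0,0],[0,0,0],[0,0,0],[0,0,0],[0,0,0]], "slide": [[0,14,-10],[0,12,-25],[0,0,-25],[0,0,-20],[0,0,0]], "gripper": [0,0,0,0,0]}}

```text
clock: 7.03
eef_pos: [461.7, 254.8, 43.5]
tool_rot: [-3.136, 0.002, -1.292]
force: [-1.3, -0.6, -3.5]
width: 18.0
```

```bash
python3 - <<'E'
from h import *
s=telemetry.read_state();print(s['eef_pos'],s['tool_rot'],s['width'],s['force'])
im,d,c=snap('side','side6');P=cloud(d,c)
cv2.imwrite('pics/side6c.png',cv2.resize(im[230:400,260:460,::-1],None,fx=3,fy=3))
E
```

```text
[461.65737114 254.81961301  43.45148913] [-3.13614383e+00  2.38782238e-03 -1.29230535e+00] 18.045150713932923 [-1.32519536 -0.63502724 -3.5358895 ]
```

View pics/side6c.png

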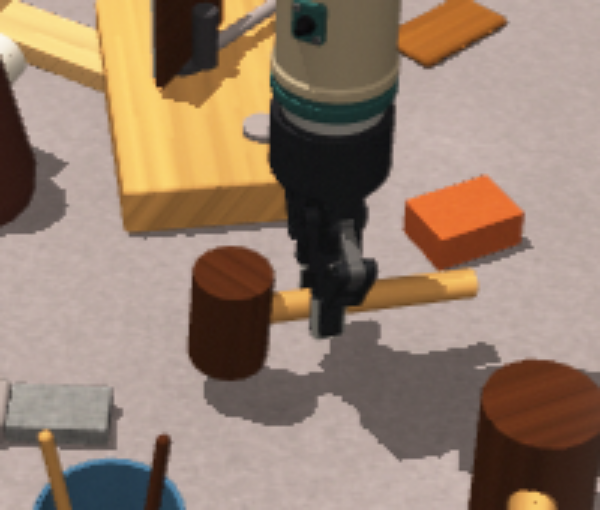

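Level and clear of the table. Lowering.

>>> {"fn": "arm_command", "kwargs": {"rot": [[0,0,0],[0,0,0],[0,0,0],[0,0,0]], "slide": [[0,0,-10],[0,0,-10],[0,0,-4],[0,0,0]], "gripper": [0,0,0,0]}}

```text
clock: 7.42
eef_pos: [464.6, 252.7, 20.7]
tool_rot: [-3.132, 0.002, -1.297]
force: [-0.1, 0.2, -3.6]
width: 18.0
```

>>> {"fn": "arm_command", "kwargs": {"rot": [[0,0,0],[0,0,0]], "slide": [[0,0,-3],[0,0,0]], "gripper": [0,0]}}

```text
clock: 7.58
eef_pos: [465.2, 252.6, 18.0]
tool_rot: [-3.13, 0.002, -1.298]
force: [0.1, -0.1, -3.4]
width: 18.1
```

>>> {"fn": "arm_command", "kwargs": {"rot": [[0,0,0],[0,0,0]], "slide": [[0,0,-3],[0,0,0]], "gripper": [0,0]}}

```text
clock: 7.75
eef_pos: [465.9, 252.9, 15.6]
tool_rot: [-3.129, 0.002, -1.298]
force: [-0.4, -0.3, -3.1]
width: 18.5
```

>>> {"fn": "arm_command", "kwargs": {"rot": [[0,0,0],[0,0,0]], "slide": [[0,0,-3],[0,0,0]], "gripper": [0,0]}}

```text
clock: 7.92
eef_pos: [465.7, 253.0, 13.9]
tool_rot: [-3.128, 0.003, -1.298]
force: [-0.4, -1.8, 5.2]
width: 17.8
```

Touched down. Releasing (partial opening first, clear of the big mallet).

>>> {"fn": "arm_command", "kwargs": {"rot": [[0,0,0],[0,0,0],[0,0,0],[0,0,0],[0,0,0]], "slide": [[0,0,0],[0,0,0],[0,0,0],[0,0,0],[0,0,0]], "gripper": [55,55,55,55,55]}}

```text
clock: 8.33
eef_pos: [468.1, 254.2, 15.6]
tool_rot: [-3.122, 0.004, -1.298]
force: [-0.2, 1.0, 0.4]
width: 55.2
```

>>> {"fn": "arm_command", "kwargs": {"rot": [[0,0,0],[0,0,0],[0,0,0],[0,0,0],[0,0,0]], "slide": [[0,0,10],[0,0,20],[0,0,30],[0,0,30],[0,0,30]], "gripper": [55,55,55,55,55]}}

```text
clock: 8.75
eef_pos: [463.2, 251.3, 135.7]
tool_rot: [-3.136, 0.001, -1.299]
force: [0.3, 0.5, -0.2]
width: 55.2
```

```bash
python3 - <<'E'
from h import *
s=telemetry.read_state();print(s['eef_pos'],s['tool_rot'],s['width'],s['force'])
im,d,c=snap('side','side7');P=cloud(d,c)
q=P[box(P,64,80,480,570,220,320)]; print('headtop',len(q),q.mean(0),cv2.minEnclosingCircle(q[:,:2].astype(np.float32)))
E
```

```text
[463.24628041 251.34987412 135.73645039] [-3.13601366e+00  8.89018667e-04 -1.29916697e+00] 55.15328608547947 [ 0.26861269  0.51031429 -0.19799717]
headtop 425 [526.17924792 273.99615758  69.34466501] ((525.1695556640625, 270.67059326171875), 28.187480926513672)
```

View pics/side7.png

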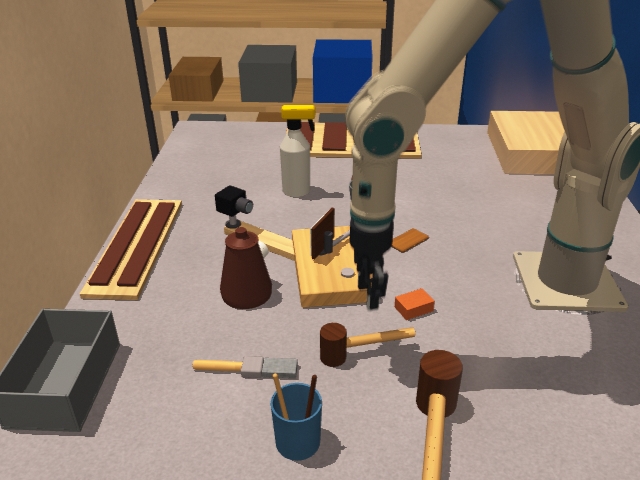

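>>> {"fn": "arm_command", "kwargs": {"rot": [[0,0,0],[0,0,0],[0,0,3],[0,0,3],[0,0,3]], "slide": [[0,0,35],[0,-10,30],[1,-30,5],[2,-34,1],[2,-34,1]], "gripper": [55,55,55,55,55]}}

```text
clock: 9.22
eef_pos: [471.9, 152.0, 221.5]
tool_rot: [-3.115, 0.007, -1.12]
force: [0.6, -0.3, -0.4]
width: 55.3
```

>>> {"fn": "arm_command", "kwargs": {"rot": [[0,0,3],[0,0,3],[0,0,3],[0,0,3],[0,0,3]], "slide": [[2,-34,1],[2,-34,1],[2,-34,1],[2,-34,1],[2,-30,1]], "gripper": [55,55,55,55,55]}}

```text
clock: 9.63
eef_pos: [480.8, -21.4, 230.7]
tool_rot: [-3.11, 0.005, -0.842]
force: [1.2, 0.7, -0.2]
width: 55.0
```

```bash
python3 - <<'E'
from h import *
s=telemetry.read_state();print(s['eef_pos'],s['tool_rot'],s['qpos'])
im,d,c=load('side7');P=cloud(d,c)
for n,b in {'spray':(100,270,400,800,-600,-200)}.items():
    q=P[box(P,*b)];print(n,len(q),np.median(q,0))
E
```

```text
[480.78021841 -21.36495109 230.71353641] [-3.1096681   0.00547168 -0.84187192] [-0.21500816  0.39488792  0.30150275  1.99716676 -0.20603816  0.75765126
 -0.62913267]
spray 1563 [ 649.2387075  -383.81200072  173.22014064]
```

>>> {"fn": "arm_command", "kwargs": {"rot": [[0,0,0],[0,0,0],[0,0,0],[0,0,0],[0,0,0]], "slide": [[0,-28,-2],[0,-28,-2],[0,-20,-2],[0,-4,0],[0,0,0]], "gripper": [55,55,55,55,55]}}

```text
clock: 10.05
eef_pos: [479.4, -114.7, 227.9]
tool_rot: [-3.108, -0.001, -0.854]
force: [0.5, -0.2, -0.0]
width: 54.9
```

```bash
python3 - <<'E'
from h import *
s=telemetry.read_state();print(s['eef_pos'],s['tool_rot'],s['qpos'])
im,d,c=snap('wrist','wrist8');P=cloud(d,c)
q=P[box(P,115,140,440,510,-165,-85)];print('post',len(q),np.median(q,0),cv2.minEnclosingCircle(q[:,:2].astype(np.float32)) if len(q) else '')
E
```

```text
[ 479.44211568 -114.71330103  227.94592008] [-3.10816963e+00 -9.89906632e-04 -8.53562232e-01] [-0.02505321  0.41536672  0.3080825   1.97301375 -0.21763965  0.76286488
 -0.43944796]
post 311 [ 478.68243574 -123.48890591  129.33496847] ((477.4149169921875, -124.67168426513672), 7.038235664367676)
```

View pics/wrist8.png

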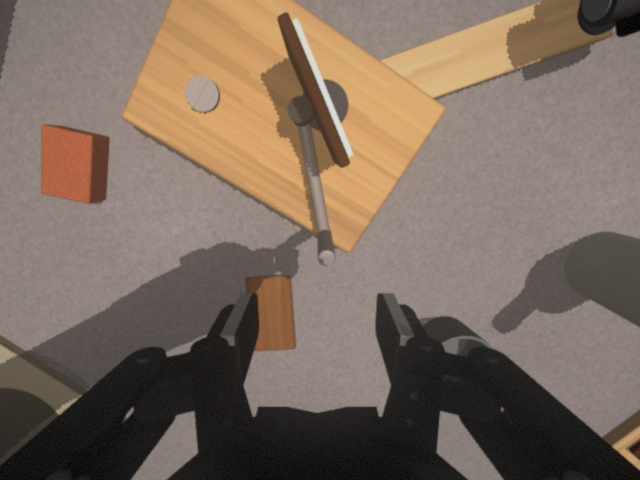

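>>> {"fn": "arm_command", "kwargs": {"rot": [[-0.6,0.7,0],[-0.6,0.7,0],[0,0,0],[0,0,0]], "slide": [[-1,-5,-25],[-1,-5,-25],[0,0,-15],[0,0,0]], "gripper": [55,55,55,55]}}

```text
clock: 10.43
eef_pos: [479.7, -117.7, 163.2]
tool_rot: [-3.135, -0.002, -0.844]
force: [-0.3, 0.1, 0.6]
width: 55.1
```

>>> {"fn": "arm_command", "kwargs": {"rot": [[0,0,0],[0,0,0],[0,0,0]], "slide": [[-2,-7,0],[0,0,-15],[0,0,0]], "gripper": [55,55,55]}}

```text
clock: 10.68
eef_pos: [478.7, -121.2, 149.4]
tool_rot: [-3.133, -0.002, -0.837]
force: [0.1, 0.0, -0.3]
width: 55.2
```

>>> {"fn": "arm_command", "kwargs": {"rot": [[0,0,0],[0,0,0],[0,0,0],[0,0,0],[0,0,0]], "slide": [[-2,-5,0],[0,0,-20],[0,0,-20],[0,0,-16],[0,0,0]], "gripper": [55,55,55,55,55]}}

```text
clock: 11.1
eef_pos: [481.1, -127.8, 99.1]
tool_rot: [-3.125, -0.012, -0.835]
force: [-0.7, -0.3, 1.1]
width: 55.1
```

>>> {"fn": "arm_command", "kwargs": {"rot": [[0,0,0],[0,0,0],[0,0,0]], "slide": [[-4,3,-6],[0,0,-6],[0,0,0]], "gripper": [55,55,55]}}

```text
clock: 11.35
eef_pos: [478.5, -125.7, 89.4]
tool_rot: [-3.123, -0.016, -0.835]
force: [0.7, -0.6, -0.2]
width: 55.2
```

>>> {"fn": "arm_command", "kwargs": {"rot": [[0,0,0],[0,0,0],[0,0,0],[0,0,0],[0,0,0]], "slide": [[-1,1,-2],[0,0,0],[0,0,0],[0,0,0],[0,0,0]], "gripper": [0,0,0,0,0]}}

```text
clock: 11.77
eef_pos: [478.9, -125.3, 89.3]
tool_rot: [-3.121, -0.019, -0.836]
force: [1.5, -1.7, -5.7]
width: 12.5
```

>>> {"fn": "arm_command", "kwargs": {"rot": [[0,0,0],[0,0,0]], "slide": [[0,0,0],[0,0,0]], "gripper": [0,0]}}

```text
clock: 11.93
eef_pos: [478.9, -125.3, 89.2]
tool_rot: [-3.121, -0.019, -0.836]
force: [1.4, -1.6, -0.5]
width: 12.4
```

>>> {"fn": "arm_command", "kwargs": {"rot": [[0,0,4.5],[0,0,4.5],[0,0,4.5],[0,0,4.5],[0,0,0]], "slide": [[6.6,-6.8,0],[7.1,-6.3,0],[7.6,-5.7,0],[8,-5.1,0],[0,0,0]], "gripper": [0,0,0,0,0]}}

```text
clock: 12.35
eef_pos: [505.6, -147.9, 89.2]
tool_rot: [-3.122, -0.011, -0.513]
force: [1.6, 0.7, 0.1]
width: 12.4
```

```bash
cat >a.py <<'E'
from h import *
s=telemetry.read_state();p=s['eef_pos'];v=p[:2]-AX
Rm=R.from_euler('xyz',s['tool_rot']).as_matrix(); g=p-19*Rm[:,2]; v=g[:2]-AX
print(p,s['tool_rot'],g,'r',np.hypot(*v),'joint est',np.arctan2(v[1],v[0])%(2*np.pi)-YAW-3.7,s['force'],s['width'])
E
python3 a.py
```

```text
[ 505.61015593 -147.86984747   89.2027927 ] [-3.12190934 -0.01078358 -0.51309737] [ 505.24812158 -148.09509726  108.19800772] r 120.05628149171021 joint est 0.3001371625299578 [1.616337   0.6981273  0.14541919] 12.425303277927691
```

>>> {"fn": "arm_command", "kwargs": {"rot": [[0,0,2],[0,0,0],[0,0,0]], "slide": [[9,-5,0],[0,0,0],[0,0,0]], "gripper": [0,0,0]}}

```text
clock: 12.6
eef_pos: [511.3, -151.2, 89.2]
tool_rot: [-3.122, -0.004, -0.483]
force: [-1.7, 1.1, 1.2]
width: 12.7
```

```bash
python3 a.py
```

```text
[ 511.30475407 -151.15848576   89.17304865] [-3.12168733 -0.00429642 -0.48263317] [ 511.05694452 -151.45558625  108.16910934] r 120.09872347334864 joint est 0.35603085332725115 [-1.66226956  1.14582435  1.1827459 ] 12.65418730669671
```

>>> {"fn": "arm_command", "kwargs": {"rot": [[0,0,1],[0,0,0],[0,0,0]], "slide": [[5.5,-2.5,0],[0,0,0],[0,0,0]], "gripper": [0,0,0]}}

```text
clock: 12.85
eef_pos: [513.9, -152.6, 89.2]
tool_rot: [-3.123, -0.0, -0.465]
force: [-2.9, 0.7, 1.2]
width: 12.1
```

```bash
python3 a.py; python3 - <<'E'
from h import *
np.set_printoptions(suppress=True,precision=2)
im,d,c=snap('wrist','wrist9');P=cloud(d,c); snap('side','side9');im,d,c=snap('scene','scene9')
E
```

```text
[ 513.92760164 -152.60420053   89.16844538] [-3.12304223e+00 -9.01548336e-05 -4.65448690e-01] [ 513.76788869 -152.91837747  108.16517627] r 120.15241997751163 joint est 0.38167097791717186 [-2.92511177  0.68180471  1.17992565] 12.054700112853594
```

View pics/wrist9.png

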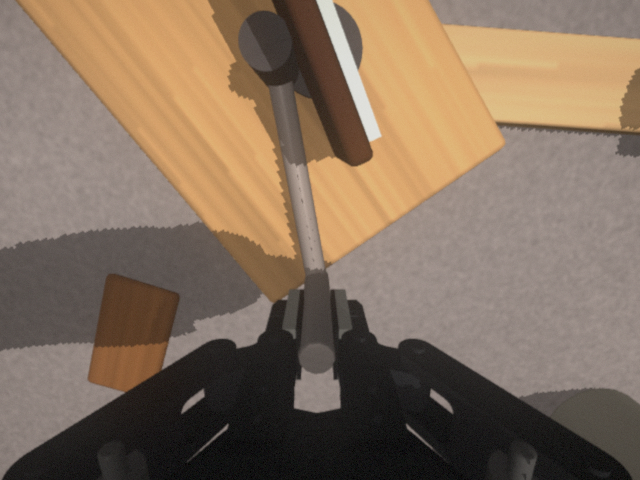

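View pics/scene9.png

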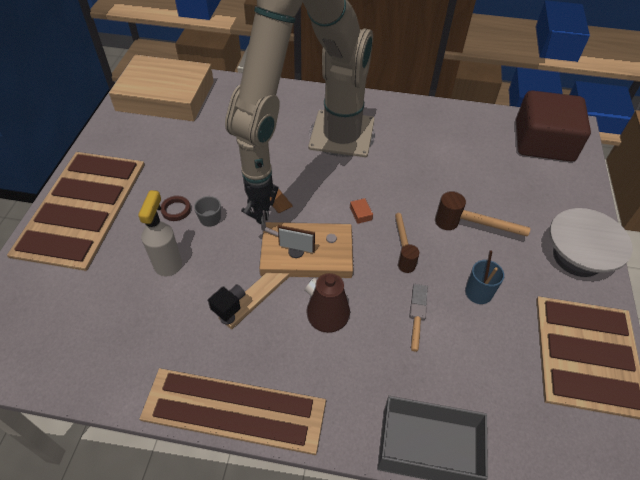

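View pics/side9.png

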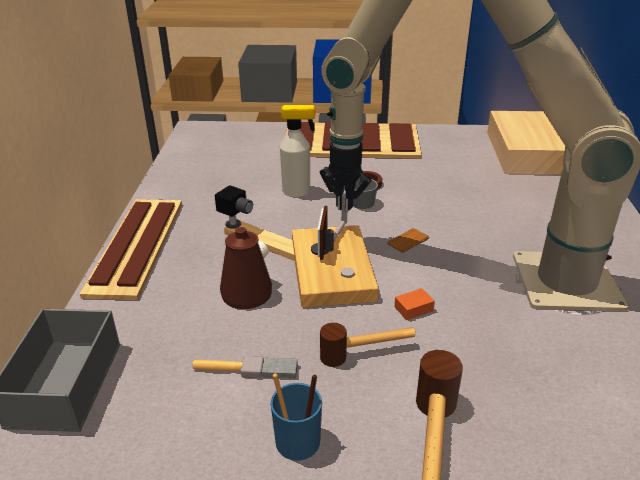

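```bash
python3 a.py; python3 - <<'E'
from h import *
np.set_printoptions(suppress=True,precision=3)
for n in ['wrist8','wrist9','scene9','scene0','side9']:
    im,d,c=load(n);P=cloud(d,c); q=P[box(P,118 if n[0]!='w' else 126,136,535,605,-105,15)]
    l=cv2.fitLine(q[:,:2].astype(np.float32),cv2.DIST_HUBER,0,.01,.01).ravel()
    a=np.arctan2(l[1],l[0])%np.pi
    print(n,len(q),l,'joint',a-np.pi/2-YAW+.593)
E
```

```text
[ 513.99763109 -152.62788484   89.18767034] [-3.12295439e+00 -8.63683484e-05 -4.65162357e-01] [ 513.83732388 -152.94363113  108.18437021] r 120.14391042824826 joint est 0.38228183480807676 [-3.46579042  0.23105438  2.54983056] 12.374659556899568
wrist8 2771 [  0.415   0.91  561.897 -40.359] joint -0.0011670005973553055
wrist9 7010 [  0.053   0.999 558.663 -72.575] joint 0.37378948801195866
scene9 231 [  0.058   0.998 562.713 -44.634] joint 0.36883598440325505
scene0 136 [  0.413   0.911 560.53  -48.746] joint 0.000707923108699382
side9 164 [  0.059   0.998 560.568 -34.894] joint 0.3673794853035236
```

>>> {"fn": "arm_command", "kwargs": {"rot": [[0,0,0.5],[0,0,0],[0,0,0],[0,0,0]], "slide": [[4.5,-2,0],[0,0,0],[0,0,0],[0,0,0]], "gripper": [0,0,0,0]}}

```text
clock: 13.33
eef_pos: [516.9, -154.1, 89.2]
tool_rot: [-3.124, 0.003, -0.454]
force: [-3.0, 1.9, 1.4]
width: 12.6
```

```bash
python3 a.py; python3 - <<'E'
from h import *
np.set_printoptions(suppress=True,precision=3)
snap('wrist','wrist10');snap('scene','scene10');snap('side','side10')
S=np.array([698.6,19.4])
for n in ['wrist10','scene10','side10']:
    im,d,c=load(n);P=cloud(d,c); q=P[box(P,118 if n[0]!='w' else 126,136,535,605,-105,15)]
    l=cv2.fitLine(q[:,:2].astype(np.float32),cv2.DIST_HUBER,0,.01,.01).ravel()
    a=np.arctan2(l[1],l[0])%np.pi; nrm=a-np.pi/2; sl=2*nrm-np.radians(-29.9); v=S-AX
    print(n,'joint',nrm-YAW+.593,'seal off',-np.sin(sl)*v[0]+np.cos(sl)*v[1])
im,d,c=load('side10');P=cloud(d,c);q=P[box(P,64,80,480,570,220,320)]; print('headtop',q.mean(0)); q=P[box(P,41,60,480,525,25,70)]; print('peg',np.percentile(q[:,2],95),q[:,2].max())
q=P[box(P,150,175,690,760,50,110)]; print('knob',cv2.minEnclosingCircle(q[:,:2].astype(np.float32)))
E
sleep 1; python3 a.py
```

```text
[ 516.94166882 -154.11028849   89.16111593] [-3.12380966  0.00313024 -0.45392161] [ 516.84696325 -154.44000906  108.15801871] r 120.1823460920253 joint est 0.4102521631543654 [-2.97692624  1.86245143  1.40063235] 12.626659308918413
wrist10 joint 0.4015397416893268 seal off -1.6471222282949398
scene10 joint 0.3825450527015949 seal off 3.9062392482578403
side10 joint 0.3994774209800983 seal off -1.0441457964559433
headtop [526.325 273.91   69.163]
peg 48.152569315120594 50.53695283902027
knob ((726.4130859375, 83.02935028076172), 23.345102310180664)
[ 516.93569516 -154.08565006   89.17445976] [-3.12376584e+00  3.12251751e-03 -4.53985086e-01] [ 516.8404716  -154.41604844  108.17134817] r 120.16336934102624 joint est 0.4101189863303638 [-3.63887325  1.55426642  2.42671401] 12.88808711055472
```

```bash
python3 - <<'E'
from h import *
im,d,c=load('wrist8');P=cloud(d,c);q=P[88:102,195:210].reshape(-1,3);print(q.mean(0),q.std(0))
q=P[120:130,180:200].reshape(-1,3);print(q.mean(0))
E
```

```text
[501.69472123  43.09583515  47.32355963] [ 4.31445582  8.41756249 22.52518318]
[471.8310326  39.1562837  39.8926878]
```

```bash
python3 - <<'E'
from h import *
im,d,c=load('wrist8');P=cloud(d,c);q=P[88:102,195:210].reshape(-1,3);print(np.median(q,0))
print(ctrl.finish_job())
E
```

```text
[501.55958818  43.75087139  45.7764168 ]
the job is handed in; nothing more can be done
None
```

The job is handed in. The peg is down, the mallet is back on the table, and the gripper is holding the mirror at the angle that shows the seal.

- **Peg:** I held the small mallet by its handle and pressed the peg down until the force rose to about 15 N. Its top then measured about 46 mm above the table, which is fully down.
- **Mallet:** I stood it back about 5 mm from where it was and let go. The last picture shows it upright, with the top of its head at about 69 mm.
- **Mirror:** I took the post with the fingers (opening about 12.5 mm) and swung the mirror. The target joint value was about 0.396 rad.

**Last checks on the mirror angle did not fully agree:**

| Source | Joint value (rad) | Line of sight to seal centre (mm) |
|---|---|---|
| Wrist camera | 0.402 | -1.6 |
| Side camera | 0.399 | -1.0 |
| Scene camera | 0.383 | +3.9 |
| Post position from the arm | 0.410 | not computed |

All three camera offsets are well inside the 20 mm limit. The arm pose was steady when I handed in.

I re-measured the jar's lid only in the side view, and it had not moved by more than about 1 mm. I checked the bystanders only by eye in the pictures, and none appeared to have moved.

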